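# Lock out the vent valve

### The job

Lock out the vent valve on the bench: first turn its handle fully closed, then take the lock pin from its stand and thread it straight down through the upper bushing, the eye of the handle and the lower bushing, so that its tip comes out below the lower bushing. Do not push the collar of the pin home: finish while still holding the pin, keeping a gap of about 15 mm between its collar and the bracket, where a colleague will slip on the lockout tag. Leave the loose parts on the bench where they lie.

Things in the scene. Friction and masses are not known exactly. Their poses are not given: they have to be found in the camera images.
- valve_station: Fixed valve station: base plate x -50..110, y -45..45, 10 mm thick; steel ball valve; C-bracket open towards the valve with two horizontal arms one above the other (x 34..90, y -25..25 mm; lower z 45..57, upper z 103..115), back wall at x 90..100. Origin at bench level under the valve stem (hinge axis of the handle); the bracket lies along the station's +x.
- valve_handle (a joint): Handle angle, rad: 0 = fully closed (stop; eye in line with the bushings, knob arm along the station's -x), 1.571 = open stop. Closing turns counter-clockwise from above. Stays where left; about 2 N at the knob. Flat bar 18 mm wide, z 77..84 mm, two opposite arms: knob 72 mm from the stem; lock eye (ring 30 mm, hole 17 mm) 62 mm from it, entering between the bracket arms.
- handle_knob (a point): Centre of the top of the black upright knob on the handle, a cylinder of 20 mm diameter, 41 mm tall above the bar (z 84..125 mm), 72 mm from the stem axis. It moves with the handle.
- upper_bushing (a point): Centre of the mouth of the upper bushing, on the top face of the bracket's upper arm (z 115 mm), 62 mm from the stem along the station's +x. Vertical bore 13 mm in diameter through the 12 mm thick arm, mouth chamfered 2 mm.
- lower_bushing (a point): Centre of the lower mouth of the lower bushing, on the underside of the bracket's lower arm (z 45 mm), straight below the upper bushing. Same bore; the arm's top face is at z 57 mm. Below it 35 mm are free down to the base plate.
- lock_pin: Loose upright lock pin, about 90 g: steel shank 10 mm in diameter reaching 106 mm below the collar, last 12 mm tapering to a 4 mm nose; collar 30 mm in diameter, 5 mm thick; above it a black cylindrical grip 22 mm in diameter, 45 mm tall (z 5..50). Origin at the centre of the collar's underside, z up along the pin. Starts hanging in the stand, collar resting on the stand's top.
- pin_tip (a point): The tip of the pin's tapered nose, on its axis, 106 mm below the collar's underside.
- pin_stand: Fixed aluminium stand of the pin: foot 60 x 86 x 8 mm, two legs, and a top plate 40 x 66 mm (longer along its y) whose top is at z 118 mm, with a 14.5 mm through hole in its centre. Origin at bench level under the hole. The pin must be raised 106 mm to leave it.
- stopper: Bystander, loose: small red tapered rubber stopper standing upright, 30 mm across, 27 mm tall, origin under its centre.
- blank_flange: Bystander, loose: small blank flange disc, 40 x 40 x 10 mm, origin under its centre.
- spanner: Bystander, loose: flat steel open-end spanner, 181 x 30 x 7 mm, lying along its x, origin under its centre.
- centring_ring: Bystander, loose: centring ring with a black seal, 39 mm across, 9 mm thick, origin under its centre.
Things that resemble listed ones, but are neither listed nor needed, are in the scene too. Several things have the shape of the lock_pin; the one meant has the colours described above.

How it is judged:
By the outcome, as a careful person would: the job done as asked, in the order asked, and still so for the second after the job is handed in, while the arm keeps its last pose, push and grip.
It also fails if it takes over 69 s, if anything falls off the work surface, if the arm or the gripper's body presses on something with over 40 N, if the wrist force passes 120 N, or if a joint passes its speed limit or range.

### The arm

A 6-joint arm with a two-finger parallel gripper is mounted at the origin on a cart in front of the work surface, level with it; the furniture and walls round the work are solid. World frame = base frame: x ahead of the robot, y to its left, z up, the work surface at z = 0. Lengths are in m, angles in rad, forces in N, time in s.
With the tool pointing down it reaches from about 0.35 to 0.95 m from the base axis. Payload 17.4 kg.
Tool frame: the origin (TCP) lies at the very end of the fingers, on their centre line; the grasp point (between the pads) lies 19 mm behind it; z points along the fingers, y is the direction in which the jaws open and shut (so a half turn about z gives the same grasp; the last joint's range is limited). The gripper opens to 93 mm and grips with 3 to 60 N. Pads are 15 mm wide; open, the fingers measure 128 mm over their backs; the gripper's body (75 mm by 188 mm) begins 65 mm behind the grasp point.
Start: joints at [-1.272, 0.116, 1.442, -0, 1.584, -0.038], TCP at [0.223, -0.637, 0.219] pointing down, gripper open.
Joint ranges: [-2.83, 2.83], [-0.83, 2.19], [0.07, 2.5], [-1.14, 4.28], [0.01, 3], [-2.97, 2.97]. Speed limits (rad/s): [1.89, 1.89, 2.22, 3.14, 3.14, 3.14].

### API

Orientations are given as a 3x3 rotation matrix whose columns are the frame's x, y, z axes.
In Python, from rig import arm, vision, nets gives the robot as it stands.
- The arm moves only by the shell command python3 -m inch 'ROWS' [FORCE]. ROWS is JSON, a list of rows, each an object of numbers: "hand": the opening, from 0 (shut) to 1 (fully open); "dx", "dy", "dz": the shift along the world's x, y, z in cm; "turn": the turn about the world's z in rad. In form: [{"hand": .., "dx": .., "dy": .., "dz": .., "turn": ..}, ...]. A call has 1 to 20 rows; each row shifts and turns the commanded pose from where the row before left it; what a row does not reach is not made up. A row lasts 1/10 s, in which the tool goes at most 50 mm and 8.59 degrees, less where a joint would pass 70% of its speed; a pose out of reach is approached as far as the arm can. A call with a gripper value outside its range is refused whole. The fingers move at their own pace and stop on an object; FORCE is the grip in N (left out, the last holds). Time passes only in rows, so rows that do not move let the fingers close. It gives the time, the measured TCP pose, the force and the opening at its end, in the units of the state.
- arm.read_state(): the state, without advancing time (a new reading comes with each control period).
- vision.snapshot(name): name is "scene" or "top" or "wrist"; returns (picture, depth): 384x512x3 uint8, red, green, blue; 384x512 float32, m along the optical axis (not along the pixel's ray), 0 where there is no reading.
- vision.camera_model(name): a dict with "fx", "fy", "cx", "cy" (pixels), "k1" (the pictures are not rectified: a ray, as slopes to the right and down, at radius r is drawn at 1 + k1 r^2 times it, then the intrinsics apply), "origin" and "attitude" of the camera in the world. Camera axes: x right, y down, z forward; pixel columns grow to the right and rows downward; lengths in m; the calibration is good to about 2 mm. A picture is of the moment at which its call begins: read the wrist's pose just before it. camera_model takes no time and is no camera call; for the wrist camera it gives the pose at the moment of the call.
- arm.sign_off(): hands the job in, once; it reports no verdict.
Trained networks look in the newest picture that a camera, given by its name, has taken for a name from the list of things; names that differ only in an ending like _2 or _b are one class to them, and where a whole thing is asked for, a point or a joint stands for the part that bears it (a point fixed in the world has none). Each returns a list of dicts, best first, with "score" (0 to 1); they miss things now and then, are a little off and sometimes report something else, mostly with a low value. They report only what shows in the picture. A call takes as long as a camera call. They do not tell look-alikes from the thing itself.
- nets.trace(thing, camera): "pixels" (384x512 bool, what is visible of it) and "uv" ([column, row] in pixels, amid what is visible of it).
- nets.spot_point(thing, camera): "uv" ([column, row] in pixels: a listed point, or the origin of a listed thing).
The state is a dict: "time": time; "qpos": joint angles; "qd": joint speeds; "tau": joint torques, N m; "position": TCP position; "ee_rot": TCP orientation; "force": force on the tool from outside, world axes, zero at the start; "wrist_torque": the same for the moment, N m; "width": opening from 0.0 (shut) to 1.0 (fully open).
Only numpy, scipy, OpenCV 4.12 (cv2) and the standard library are available. Lean on these libraries where they do the work, as an engineer would, in place of code of your own. Each camera call takes 0.05 s, during which the arm holds its last target. There are 200 camera calls.

## Working session

There is one attempt and no reset: what is moved stays moved. The work goes in short steps, Python scripts to look and compute and a shell command to move; the robot and the scene stay as the last step left them, time stands still between calls to the robot, and variables do not carry over. Pictures are saved under pics/ and viewed, about 8 in all and at most 12, crops included, and the job is handed in when it is done.

```bash
ls; mkdir -p pics; cat > h.py <<'E'
import numpy as np, cv2
from rig import arm, vision, nets
def ray(c,uv):
    K=np.array([[c['fx'],0,c['cx']],[0,c['fy'],c['cy']],[0,0,1.]])
    p=(np.array(uv,float)-[c['cx'],c['cy']])/[c['fx'],c['fy']]
    q=p.copy()
    for _ in range(20): q=p/(1+c['k1']*(q@q))
    return np.array([q[0],q[1],1.])
def at_z(c,uv,z):
    d=np.array(c['attitude'])@ray(c,uv); o=np.array(c['origin'])
    return o+d*(z-o[2])/d[2]
def at_depth(c,uv,dep):
    return np.array(c['origin'])+np.array(c['attitude'])@(ray(c,uv)*dep)
def proj(c,P):
    q=np.array(c['attitude']).T@(np.array(P)-np.array(c['origin'])); s=q[:2]/q[2]
    s=s*(1+c['k1']*(s@s)); return s*[c['fx'],c['fy']]+[c['cx'],c['cy']]
def snap(name,f=None):
    c=vision.camera_model(name); p,d=vision.snapshot(name)
    if f: cv2.imwrite(f,p[:,:,::-1])
    return c,p,d
E
python3 - <<'E'
from h import *
np.set_printoptions(precision=4,suppress=True)
ims=[]
for n in ['top','scene']:
    c,p,d=snap(n); ims.append(p); print(n,c)
    np.savez(f'{n}.npz',p=p,d=d)
    for t,z in [('handle_knob',.125),('upper_bushing',.115),('lock_pin',.118),('pin_stand',0),('valve_station',0)]:
        for r in nets.spot_point(t,n)[:4]: print(t,round(r['score'],2),np.round(r['uv'],1),at_z(c,r['uv'],z))
cv2.imwrite('pics/a.png',cv2.resize(ims[0],(800,600))[:,:,::-1]);cv2.imwrite('pics/b.png',cv2.resize(ims[1],(800,600))[:,:,::-1])
print(arm.read_state())
E
```

```text
pics
top {'fx': 457.0214896194702, 'fy': 457.0214896194702, 'cx': 256.3389245778422, 'cy': 189.8450034658063, 'k1': -0.15968173911732014, 'origin': array([0.4067, 0.2745, 1.0324]), 'attitude': array([[ 0.0202, -0.9976,  0.0656],
       [-0.9996, -0.0188,  0.0213],
       [-0.02  , -0.066 , -0.9976]])}
handle_knob 0.68 [285.3 192.8] [0.4616 0.2362 0.125 ]
handle_knob 0.19 [307.1 175.6] [0.4967 0.1932 0.125 ]
upper_bushing 0.6 [309.2 142.1] [0.5661 0.1888 0.115 ]
lock_pin 0.71 [197.2 176.8] [0.491  0.4141 0.118 ]
lock_pin 0.63 [243.9 192.3] [0.4614 0.3189 0.118 ]
pin_stand 0.78 [204.2 182.4] [0.4893 0.4156 0.    ]
pin_stand 0.73 [306.6 177.8] [0.5041 0.1831 0.    ]
valve_station 0.58 [306.9 176.3] [0.5075 0.1825 0.    ]
scene {'fx': 477.8230208742005, 'fy': 477.8230208742005, 'cx': 254.40240803972713, 'cy': 186.8623251525373, 'k1': 0.026582798608424805, 'origin': array([-0.2028,  0.6847,  0.7049]), 'attitude': array([[-0.5083, -0.5315,  0.6776],
       [-0.8609,  0.332 , -0.3855],
       [-0.0201, -0.7793, -0.6264]])}
handle_knob 0.81 [283.7 158.8] [0.4726 0.2285 0.125 ]
upper_bushing 
[... 184 characters left out ...]
72 0.    ]
valve_station 0.7 [293.3 189.8] [0.5023 0.1795 0.    ]
valve_station 0.68 [147.1 211.9] [0.6097 0.4985 0.    ]
valve_station 0.48 [359.  208.6] [0.3711 0.0936 0.    ]
{'time': 0.6, 'qpos': array([-1.2718,  0.116 ,  1.4416,  0.    ,  1.584 , -0.0378]), 'qd': array([-0.0004, -0.0002, -0.0008, -0.002 , -0.0009, -0.0002]), 'tau': array([  0.0009, -72.0682, -62.2545,   0.0778,   0.0184,   0.    ]), 'position': array([ 0.223 , -0.6371,  0.2187]), 'ee_rot': array([[ 0.9438,  0.3304,  0.    ],
       [ 0.3304, -0.9438,  0.    ],
       [ 0.    ,  0.    , -1.    ]]), 'force': array([-0.0247, -0.0871, -0.3168]), 'wrist_torque': array([-0.0192, -0.053 , -0.002 ]), 'width': 1.000069892937203}
```

View pics/a.png

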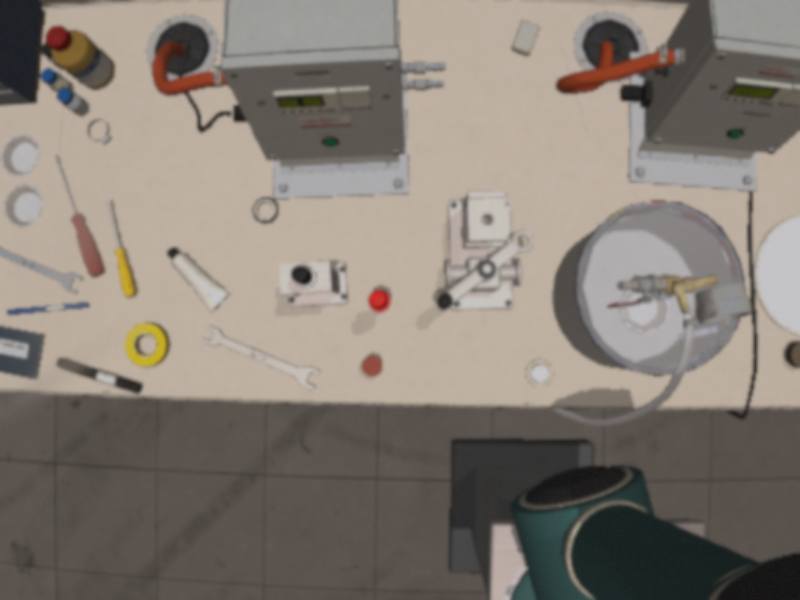

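View pics/b.png

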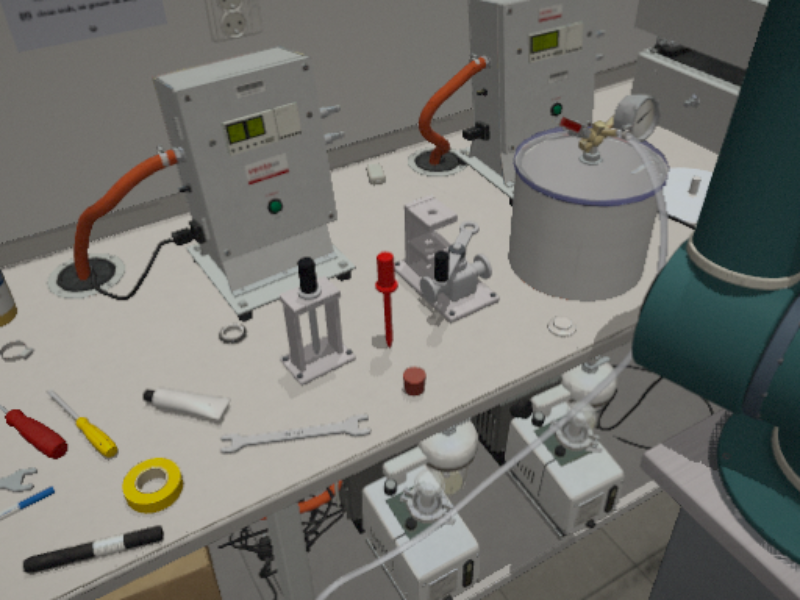

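The black-gripped pin in the stand, at top view (300,274)/800, fits the description. The red pin at (380,300) is a look-alike, and I'll keep clear of it. The handle's knob is at (445,300) and the stem at (487,268), so about 50° remain to close. I'm going up and over for a wrist view.

```bash
python3 -m inch '[{"dz":4},{"dz":4},{"dz":4},{"dz":4},{"dz":4,"dy":2},{"dy":4,"dx":1},{"dy":4,"dx":1},{"dy":4,"dx":1},{"dy":4,"dx":1},{"dy":4,"dx":1},{"dy":4,"dx":1},{"dy":4,"dx":1},{"dy":4,"dx":1},{"dy":4,"dx":1},{"dy":4,"dx":1},{"dy":4,"dx":1},{"dy":4,"dx":1},{"dy":4,"dx":1},{"dy":4,"dx":1},{"dy":4,"dx":1}]' 10 | tail -5
python3 -m inch '[{"dy":4,"dx":1},{"dy":4,"dx":1},{"dy":4},{"dy":4},{"dy":4},{"dy":3},{"dy":2},{},{},{}]'|tail -5
python3 - <<'E'
from h import *
c,p,d=snap('wrist','pics/w.png'); s=arm.read_state()
print(s['time'],s['position'],s['qpos'],s['ee_rot']); print(c)
for n in ['top','wrist']:
    z=np.load('top.npz'); dd=z['d'] if n=='top' else d
    cc=vision.camera_model(n)
for t in ['handle_knob','upper_bushing','lock_pin','pin_stand','valve_station','valve_handle']:
    h={'handle_knob':.125,'upper_bushing':.115,'lock_pin':.118}.get(t,0)
    for r in nets.spot_point(t,'wrist')[:4]:
        u,v=np.round(r['uv']).astype(int); print(t,round(r['score'],2),r['uv'],at_z(c,r['uv'],h),d[min(v,383),min(u,511)])
E
```

```text
0.65 [ 0.22305267 -0.63711238  0.21869637] [-1.27181970e+00  1.15976770e-01  1.44154437e+00  3.63437393e-06
  1.58398374e+00 -3.78233082e-02] [[ 9.43817000e-01  3.30468562e-01  2.93254581e-05]
 [ 3.30468563e-01 -9.43816996e-01 -8.28080342e-05]
 [ 3.12413766e-07  8.78467724e-05 -9.99999996e-01]]
{'fx': 339.51038658125367, 'fy': 339.51038658125367, 'cx': 260.84155280866935, 'cy': 188.97346019896918, 'k1': -0.06355241060857117, 'origin': array([ 0.28958782, -0.61438301,  0.38466783]), 'attitude': array([[ 3.30150037e-01, -9.14039459e-01, -2.35654027e-01],
       [-9.43928333e-01, -3.19562236e-01, -8.29414266e-02],
       [ 5.05608876e-04,  2.49823628e-01, -9.68291226e-01]])}invalid input
invalid input
Traceback (most recent call last):
ValueError: it knows: blank_flange, centring_ring, handle_knob, lock_pin, lower_bushing, pin_stand, pin_tip, spanner, stopper, upper_bushing, valve_station
```

View pics/w.png

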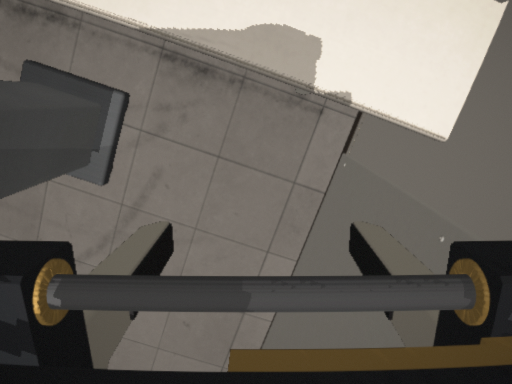

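The moves were refused because every row needs all five fields. The wrist picture therefore shows only the floor and the bench edge.

```bash
python3 -m inch '[{"hand":1,"dx":0,"dy":0,"dz":4,"turn":0},{"hand":1,"dx":0,"dy":0,"dz":4,"turn":0},{"hand":1,"dx":0,"dy":0,"dz":4,"turn":0},{"hand":1,"dx":0,"dy":0,"dz":4,"turn":0},{"hand":1,"dx":0,"dy":2,"dz":4,"turn":0},{"hand":1,"dx":1,"dy":4,"dz":0,"turn":0},{"hand":1,"dx":1,"dy":4,"dz":0,"turn":0},{"hand":1,"dx":1,"dy":4,"dz":0,"turn":0},{"hand":1,"dx":1,"dy":4,"dz":0,"turn":0},{"hand":1,"dx":1,"dy":4,"dz":0,"turn":0},{"hand":1,"dx":1,"dy":4,"dz":0,"turn":0},{"hand":1,"dx":1,"dy":4,"dz":0,"turn":0},{"hand":1,"dx":1,"dy":4,"dz":0,"turn":0},{"hand":1,"dx":1,"dy":4,"dz":0,"turn":0},{"hand":1,"dx":1,"dy":4,"dz":0,"turn":0},{"hand":1,"dx":1,"dy":4,"dz":0,"turn":0},{"hand":1,"dx":1,"dy":4,"dz":0,"turn":0},{"hand":1,"dx":1,"dy":4,"dz":0,"turn":0},{"hand":1,"dx":1,"dy":4,"dz":0,"turn":0},{"hand":1,"dx":1,"dy":4,"dz":0,"turn":0}]' 10 | tail -5
python3 -m inch '[{"hand":1,"dx":1,"dy":4,"dz":0,"turn":-0.1},{"hand":1,"dx":1,"dy":4,"dz":0,"turn":-0.1},{"hand":1,"dx":0,"dy":4,"dz":0,"turn":-0.1},{"hand":1,"dx":0,"dy":4,"dz":0,"turn":0},{"hand":1,"dx":0,"dy":4,"dz":0,"turn":0},{"hand":1,"dx":0,"dy":3,"dz":0,"turn":0},{"hand":1,"dx":0,"dy":2,"dz":0,"turn":0},{"hand":1,"dx":0,"dy":0,"dz":0,"turn":0},{"hand":1,"dx":0,"dy":0,"dz":0,"turn":0}]'|tail -5
cat > look.py <<'E'
from h import *
import sys
np.set_printoptions(precision=4,suppress=True)
c,p,d=snap('wrist',sys.argv[1]); s=arm.read_state()
np.savez(sys.argv[1][:-4]+'.npz',p=p,d=d,**c)
print(s['time'],s['position'],s['qpos'],s['ee_rot'][:,0]); print(c)
for t in ['handle_knob','upper_bushing','lock_pin','pin_stand','valve_station']:
    h={'handle_knob':.125,'upper_bushing':.115,'lock_pin':.118}.get(t,0)
    for r in nets.spot_point(t,'wrist')[:4]:
        print(t,round(r['score'],2),np.round(r['uv'],1),at_z(c,r['uv'],h))
E
python3 look.py pics/w1.png
```

```text
time: 2.9
position: [0.3728, -0.0154, 0.419]
ee_rot: [[0.944, 0.33, 0.001], [0.33, -0.944, -0.0], [0.001, 0.0, -1.0]]
force: [0.5, -0.2, 0.3]
width: 0.999
time: 3.8
position: [0.3929, 0.2329, 0.4186]
ee_rot: [[0.999, 0.038, -0.0], [0.038, -0.999, -0.0], [-0.0, 0.0, -1.0]]
force: [-0.2, -0.2, -0.3]
width: 0.999
3.85 [0.393  0.2324 0.4188] [ 0.4782 -0.3361  1.535  -0.0002  1.9425  2.0122] [0.9993 0.0367 0.0002]
{'fx': 339.51038658125367, 'fy': 339.51038658125367, 'cx': 260.84155280866935, 'cy': 188.97346019896918, 'k1': -0.06355241060857117, 'origin': array([0.4633, 0.2354, 0.5846]), 'attitude': array([[ 0.0373, -0.9676, -0.2496],
       [-0.9993, -0.036 , -0.01  ],
       [ 0.0007,  0.2498, -0.9683]])}
handle_knob 0.72 [259.4  98.4] [0.4676 0.2371 0.125 ]
handle_knob 0.35 [339.1 157.9] [0.3928 0.125  0.125 ]
upper_bushing 0.64 [303.   14.3] [0.5754 0.1852 0.115 ]
lock_pin 0.71 [119.9  74.2] [0.4934 0.4235 0.118 ]
lock_pin 0.56 [177.5  31.5] [0.5485 0.3457 0.118 ]
lock_pin 0.27 [106.5 144.5] [0.399  0.4477 0.118 ]
pin_stand 0.61 [151.2  78.5] [0.4953 0.4185 0.    ]
valve_station 0.75 [95.5  8.7] [0.603  0.5073 0.    ]
valve_station 0.65 [297.1  73.6] [0.511 0.177 0.   ]
```

View pics/w1.png

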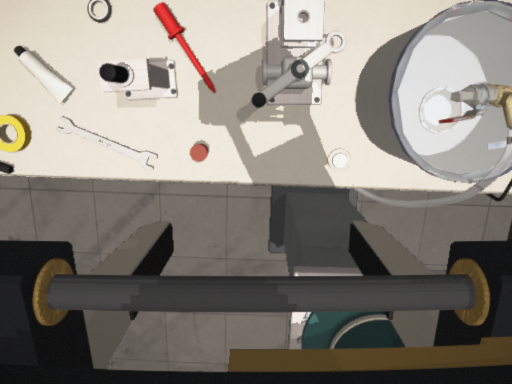

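The wrist view shows the black-gripped pin in its stand at (115,73), the knob at (259,98), the stem at (300,68) and the bracket top with its bore near (303,16). The red pin runs from (165,15) to (212,90). I'll work these out from depth.

```bash
python3 -m inch '[{"hand":1,"dx":2,"dy":0,"dz":0,"turn":0},{"hand":1,"dx":4,"dy":1,"dz":0,"turn":0},{"hand":1,"dx":4,"dy":2,"dz":0,"turn":0},{"hand":1,"dx":2,"dy":1,"dz":0,"turn":0},{"hand":1,"dx":0,"dy":0,"dz":0,"turn":0},{"hand":1,"dx":0,"dy":0,"dz":0,"turn":0},{"hand":1,"dx":0,"dy":0,"dz":0,"turn":0}]' | head -2
python3 look.py pics/w2.png
cat > cloud.py <<'E'
from h import *
import sys
np.set_printoptions(precision=4,suppress=True)
def load(f):
    z=np.load(f); c={k:z[k] for k in z.files}
    return c,z['p'],z['d']
def cloud(c,d):
    v,u=np.mgrid[:384,:512]; q=np.stack([(u-c['cx'])/c['fx'],(v-c['cy'])/c['fy']],-1); r=q.copy()
    for _ in range(20): r=q/(1+c['k1']*(r**2).sum(-1,keepdims=True))
    R=np.concatenate([r,np.ones(r.shape[:2]+(1,))],-1)*d[...,None]
    return np.array(c['origin'])+R@np.array(c['attitude']).T
E
python3 - <<'E'
from cloud import *
for n in ['w2','top','scene']:
    if n=='w2': c,p,d=load('pics/w2.npz')
    else: c=vision.camera_model(n); z=np.load(n+'.npz'); p,d=z['p'],z['d']
    W=cloud(c,d); p=p.astype(int); ok=d>0
    reg=ok&(W[...,0]>.38)&(W[...,0]<.66)&(W[...,1]>.1)&(W[...,1]<.48)&(W[...,2]>-.02)
    red=reg&(p[...,0]>1.9*p[...,1]+25)&(W[...,2]>.035)
    A=W[red]; print(n,'red',len(A))
    if len(A): 
        o=A[np.argsort(A[:,2])]; print(o[:8].mean(0),np.median(o,0),o[-20:].mean(0))
    def blob(x0,x1,y0,y1,z0,z1,dark=False):
        m=ok&(W[...,0]>x0)&(W[...,0]<x1)&(W[...,1]>y0)&(W[...,1]<y1)&(W[...,2]>z0)&(W[...,2]<z1)
        if dark: m&=p.sum(-1)<200
        A=W[m]; return (len(A),(A.min(0)+A.max(0))/2,A.mean(0),np.ptp(A,axis=0)) if len(A) else 0
    print('grip top',blob(.44,.54,.37,.46,.158,.18,True))
    print('knob top',blob(.43,.5,.2,.27,.118,.135,True))
    print('plate',blob(.44,.54,.36,.46,.11,.127))
    print('bracket',blob(.52,.63,.14,.23,.105,.125))
E
```

```text
time: 4.8
position: [0.5125, 0.2724, 0.4193]
4.85 [0.5124 0.2725 0.4195] [ 0.4448 -0.0729  1.3108  0.      1.9024  1.9789] [0.9993 0.0366 0.0011]
{'fx': 339.51038658125367, 'fy': 339.51038658125367, 'cx': 260.84155280866935, 'cy': 188.97346019896918, 'k1': -0.06355241060857117, 'origin': array([0.5827, 0.2748, 0.5853]), 'attitude': array([[ 0.0362, -0.9679, -0.2488],
       [-0.9993, -0.035 , -0.0091],
       [ 0.0001,  0.249 , -0.9685]])}
handle_knob 0.57 [284.4 186.7] [0.4689 0.2377 0.125 ]
lock_pin 0.74 [200.4 111. ] [0.5682 0.3558 0.118 ]
lock_pin 0.67 [155.6 163.5] [0.4942 0.4193 0.118 ]
lock_pin 0.25 [322.9 111.1] [0.5741 0.1906 0.118 ]
pin_stand 0.75 [178.2 152.4] [0.4928 0.4153 0.    ]
valve_station 0.94 [313.1 146.9] [0.5107 0.1817 0.    ]
w2 red 0
grip top (216, array([0.4938, 0.418 , 0.164 ]), array([0.494 , 0.417 , 0.1668]), array([0.0188, 0.0188, 0.0119]))
knob top (152, array([0.4671, 0.2386, 0.1226]), array([0.4677, 0.239 , 0.1242]), array([0.0186, 0.0186, 0.008 ]))
plate (981, array([0.4928, 0.4187, 0.1183]), array([0.4959, 0.4129, 0.1184]), array([0.0439, 0.0681, 0.0
[... 484 characters left out ...]
97, 0.4169, 0.1188]), array([0.0437, 0.0681, 0.0149]))
bracket (752, array([0.5752, 0.184 , 0.1131]), array([0.5754, 0.1846, 0.1155]), array([0.0658, 0.0517, 0.0152]))
scene red 347
[0.4599 0.3249 0.0396] [0.4579 0.3259 0.1226] [0.461  0.3247 0.157 ]
grip top (83, array([0.4865, 0.4187, 0.1639]), array([0.4862, 0.42  , 0.1653]), array([0.0186, 0.0193, 0.0108]))
knob top (50, array([0.4629, 0.2393, 0.123 ]), array([0.4615, 0.2395, 0.1235]), array([0.0165, 0.0157, 0.0098]))
plate (486, array([0.4905, 0.4184, 0.1185]), array([0.4847, 0.4212, 0.1178]), array([0.0471, 0.0675, 0.017 ]))
bracket (479, array([0.5755, 0.1838, 0.1124]), array([0.5718, 0.1864, 0.1141]), array([0.0703, 0.0541, 0.0148]))
```

View pics/w2.png

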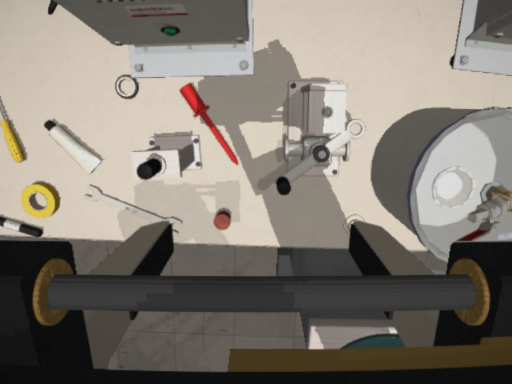

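Between the first and later pictures the red look-alike toppled by itself and now lies from (190,92) to (237,162) in w2. The arm was never near it, and it is clear of my path. Knob, bracket and grip sizes agree with the specs. Next: station yaw and bushing position.

```bash
python3 - <<'E'
from cloud import *
for n in ['pics/w1','pics/w2','top','scene']:
    if n[:4]=='pics': c,p,d=load(n+'.npz')
    else: c=vision.camera_model(n); z=np.load(n+'.npz'); p,d=z['p'],z['d']
    W=cloud(c,d); ok=d>0
    def pts(x0,x1,y0,y1,z0,z1):
        m=ok&(W[...,0]>x0)&(W[...,0]<x1)&(W[...,1]>y0)&(W[...,1]<y1)&(W[...,2]>z0)&(W[...,2]<z1); return W[m]
    for nm,b in [('bracket',(.53,.63,.14,.23,.109,.121)),('plate',(.44,.54,.36,.46,.112,.124))]:
        A=pts(*b); k=A
        if len(k)<20: continue
        r=cv2.minAreaRect((k[:,:2]*1000).astype(np.float32)); print(n,nm,len(k),np.round(r[0],1),np.round(r[1],1),round(r[2],1),k[:,2].mean())
    # hole by image: darkest in bracket top
    r=nets
    c0=c
    for t,zz in [('bar',.084)]:
        A=pts(.44,.58,.13,.26,.078,.090); 
        if len(A)>20:
            r=cv2.fitLine((A[:,:2]*1000).astype(np.float32),cv2.DIST_HUBER,0,.01,.01).ravel(); print('bar ang',np.degrees(np.arctan2(r[1],r[0])),r[2:],len(A))
c,p,d=load('pics/w2.npz')
cv2.imwrite('pics/w2c.png',cv2.resize(p[70:215,260:380],None,fx=4,fy=4,interpolation=cv2.INTER_CUBIC)[:,:,::-1])
E
```

```text
pics/w1 bracket 1500 [568.8 184.4] [48.6 50. ] 2.5 0.11491950740233946
pics/w1 plate 1073 [493.1 419.3] [40.4 67.6] 3.6 0.11834006957632756
bar ang -49.209583 [510.7588 184.0237] 1214
pics/w2 bracket 1792 [578.6 185.1] [65.3 51.1] 2.2 0.11518231299514801
pics/w2 plate 950 [492.2 418.8] [40.9 66.4] 4.3 0.11839616342409368
bar ang -50.746357 [511.1193 185.1208] 1072
top bracket 742 [574.9 184.3] [67.  49.1] 3.1 0.11558886666633673
top plate 508 [491.1 418.7] [40.4 67. ] 4.2 0.11857100782143967
bar ang -48.955196 [507.2989 184.6176] 506
scene bracket 425 [575.3 184.3] [68.3 52.1] 2.9 0.11502479013851537
scene plate 431 [490.4 418.3] [45.3 66.6] 2.2 0.11805930591264487
bar ang -47.700497 [500.6626 187.9341] 278
```

View pics/w2c.png

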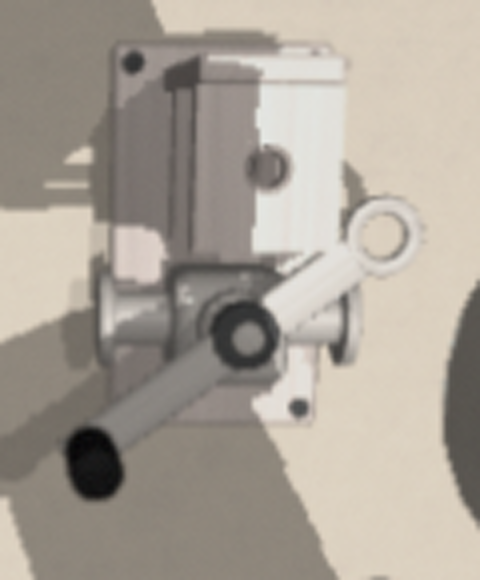

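The station yaw is about 2.5–3°, the stem is at about (0.511,0.182) and the knob at about (0.466,0.239), 72 mm away, which matches. That leaves about 54° to close. I'm going to the knob.

```bash
python3 -m inch '[{"hand":0.6,"dx":-2.3,"dy":-1.7,"dz":-1,"turn":0},{"hand":0.6,"dx":-2.3,"dy":-1.6,"dz":-3,"turn":0},{"hand":0.6,"dx":0,"dy":0,"dz":-4,"turn":0},{"hand":0.6,"dx":0,"dy":0,"dz":-4,"turn":0},{"hand":0.6,"dx":0,"dy":0,"dz":-4,"turn":0},{"hand":0.6,"dx":0,"dy":0,"dz":-4,"turn":0},{"hand":0.6,"dx":0,"dy":0,"dz":-4,"turn":0},{"hand":0.6,"dx":0,"dy":0,"dz":-3,"turn":0},{"hand":0.6,"dx":0,"dy":0,"dz":-2,"turn":0},{"hand":0.6,"dx":0,"dy":0,"dz":-2,"turn":0},{"hand":0.6,"dx":0,"dy":0,"dz":-1.3,"turn":0},{"hand":0.6,"dx":0,"dy":0,"dz":0,"turn":0}]'
python3 -m inch '[{"hand":0,"dx":0,"dy":0,"dz":0,"turn":0},{"hand":0,"dx":0,"dy":0,"dz":0,"turn":0},{"hand":0,"dx":0,"dy":0,"dz":0,"turn":0},{"hand":0,"dx":0,"dy":0,"dz":0,"turn":0},{"hand":0,"dx":0,"dy":0,"dz":0,"turn":0},{"hand":0,"dx":0,"dy":0,"dz":0,"turn":0}]' 12
python3 - <<'E'
import numpy as np
s=np.array([.511,.1825]); p=None
for a in np.linspace(128.5,183,12):
    q=(s+.072*np.array([np.cos(np.radians(a)),np.sin(np.radians(a))]))*100
    print(np.round(a,1),q.round(2),None if p is None else (q-p).round(2)); p=q
E
```

```text
time: 6.3
position: [0.4664, 0.2396, 0.0942]
ee_rot: [[0.999, 0.037, -0.002], [0.037, -0.999, -0.001], [-0.002, 0.001, -1.0]]
force: [0.0, -1.2, 0.4]
width: 0.598
time: 6.9
position: [0.4677, 0.2393, 0.096]
ee_rot: [[0.999, 0.037, 0.002], [0.037, -0.999, -0.001], [0.002, 0.001, -1.0]]
force: [5.2, -6.1, 2.0]
width: 0.211
128.5 [46.62 23.88] None
133.5 [46.15 23.48] [-0.47 -0.41]
138.4 [45.72 23.03] [-0.43 -0.45]
143.4 [45.32 22.55] [-0.39 -0.48]
148.3 [44.97 22.03] [-0.35 -0.52]
153.3 [44.67 21.49] [-0.3  -0.54]
158.2 [44.41 20.92] [-0.26 -0.57]
163.2 [44.21 20.33] [-0.21 -0.59]
168.1 [44.05 19.73] [-0.15 -0.6 ]
173.1 [43.95 19.12] [-0.1  -0.61]
178.0 [43.9 18.5] [-0.05 -0.62]
183.0 [43.91 17.87] [ 0.01 -0.62]
```

```bash
python3 -m inch '[{"hand":0,"dx":-0.47,"dy":-0.41,"dz":0,"turn":0},{"hand":0,"dx":-0.43,"dy":-0.45,"dz":0,"turn":0},{"hand":0,"dx":-0.39,"dy":-0.48,"dz":0,"turn":0},{"hand":0,"dx":-0.35,"dy":-0.52,"dz":0,"turn":0},{"hand":0,"dx":-0.3,"dy":-0.54,"dz":0,"turn":0},{"hand":0,"dx":-0.26,"dy":-0.57,"dz":0,"turn":0},{"hand":0,"dx":-0.21,"dy":-0.59,"dz":0,"turn":0},{"hand":0,"dx":-0.15,"dy":-0.6,"dz":0,"turn":0},{"hand":0,"dx":0,"dy":0,"dz":0,"turn":0}]'
python3 -m inch '[{"hand":0,"dx":-0.1,"dy":-0.61,"dz":0,"turn":0},{"hand":0,"dx":-0.05,"dy":-0.4,"dz":0,"turn":0},{"hand":0,"dx":0,"dy":0,"dz":0,"turn":0}]'
```

```text
time: 7.8
position: [0.4405, 0.1981, 0.0958]
ee_rot: [[0.999, 0.037, -0.001], [0.037, -0.999, 0.001], [-0.001, -0.001, -1.0]]
force: [-7.2, 0.5, 4.1]
width: 0.213
time: 8.1
position: [0.4393, 0.188, 0.0958]
ee_rot: [[0.999, 0.037, -0.001], [0.037, -0.999, 0.0], [-0.001, -0.0, -1.0]]
force: [-6.5, 0.2, 4.1]
width: 0.211
```

```bash
python3 -m inch '[{"hand":0,"dx":0,"dy":-0.4,"dz":0,"turn":0},{"hand":0,"dx":0,"dy":-0.3,"dz":0,"turn":0},{"hand":0,"dx":0,"dy":0,"dz":0,"turn":0}]'
python3 -m inch '[{"hand":0,"dx":0,"dy":-0.2,"dz":0,"turn":0},{"hand":0,"dx":0,"dy":0,"dz":0,"turn":0}]'
python3 -m inch '[{"hand":0,"dx":0,"dy":-0.2,"dz":0,"turn":0},{"hand":0,"dx":0,"dy":0,"dz":0,"turn":0}]'
```

```text
time: 8.4
position: [0.4397, 0.1812, 0.0958]
ee_rot: [[0.999, 0.037, -0.0], [0.037, -0.999, 0.0], [-0.0, -0.0, -1.0]]
force: [-4.5, 0.5, 3.9]
width: 0.212
time: 8.6
position: [0.4397, 0.1796, 0.0957]
ee_rot: [[0.999, 0.037, -0.0], [0.037, -0.999, 0.001], [-0.0, -0.001, -1.0]]
force: [-4.1, 5.2, 4.0]
width: 0.214
time: 8.8
position: [0.4397, 0.1792, 0.0958]
ee_rot: [[0.999, 0.037, -0.0], [0.037, -0.999, 0.005], [0.0, -0.005, -1.0]]
force: [-3.9, 24.0, 0.1]
width: 0.214
```

The stop is reached: the force jumped to 24 N at y=0.1792, where 0.179 was predicted. I'm releasing and going up for a closer look.

```bash
python3 -m inch '[{"hand":0.6,"dx":0,"dy":0,"dz":0,"turn":0},{"hand":0.6,"dx":0,"dy":0,"dz":0,"turn":0},{"hand":0.6,"dx":0,"dy":0,"dz":0,"turn":0},{"hand":0.6,"dx":0,"dy":0,"dz":2,"turn":0},{"hand":0.6,"dx":0,"dy":0,"dz":4,"turn":0},{"hand":0.6,"dx":0,"dy":0,"dz":4,"turn":0},{"hand":0.6,"dx":0,"dy":0,"dz":4,"turn":0},{"hand":0.6,"dx":2,"dy":2,"dz":3,"turn":0},{"hand":0.6,"dx":2,"dy":3,"dz":2,"turn":0},{"hand":0.6,"dx":2,"dy":3,"dz":0,"turn":0},{"hand":0.6,"dx":0,"dy":1,"dz":0,"turn":0},{"hand":0.6,"dx":0,"dy":0,"dz":0,"turn":0},{"hand":0.6,"dx":0,"dy":0,"dz":0,"turn":0},{"hand":0.6,"dx":0,"dy":0,"dz":0,"turn":0}]'
python3 look.py pics/w3.png
python3 - <<'E'
from cloud import *
c,p,d=load('pics/w3.npz'); W=cloud(c,d); ok=d>0; g=p.astype(int).sum(-1)
def pts(x0,x1,y0,y1,z0,z1,dark=False):
    m=ok&(W[...,0]>x0)&(W[...,0]<x1)&(W[...,1]>y0)&(W[...,1]<y1)&(W[...,2]>z0)&(W[...,2]<z1)
    if dark: m&=g<200
    return W[m]
for nm,b in [('bracket',(.53,.63,.14,.23,.109,.121)),('plate',(.44,.54,.36,.46,.112,.124)),('grip',(.44,.54,.37,.46,.16,.175,True)),('knob',(.40,.48,.15,.21,.12,.131,True))]:
    A=pts(*b)
    if len(A)<10: print(nm,'none'); continue
    r=cv2.minAreaRect((A[:,:2]*1000).astype(np.float32)); print(nm,len(A),np.round(r[0],1),np.round(r[1],1),round(r[2],1),A[:,2].mean(),A.mean(0))
E
```

```text
time: 10.2
position: [0.4996, 0.2663, 0.2858]
ee_rot: [[0.999, 0.036, 0.0], [0.036, -0.999, -0.0], [0.0, 0.0, -1.0]]
force: [-0.4, 0.6, 0.3]
width: 0.598
10.25 [0.4997 0.2664 0.2859] [ 0.4448 -0.1311  1.5795 -0.0001  1.6927  1.9795] [0.9994 0.036  0.0005]
{'fx': 339.51038658125367, 'fy': 339.51038658125367, 'cx': 260.84155280866935, 'cy': 188.97346019896918, 'k1': -0.06355241060857117, 'origin': array([0.5699, 0.2687, 0.4518]), 'attitude': array([[ 0.0359, -0.9678, -0.2492],
       [-0.9994, -0.0346, -0.0095],
       [ 0.0005,  0.2494, -0.9684]])}
handle_knob 0.69 [341.5 232.7] [0.4422 0.1806 0.125 ]
upper_bushing 0.82 [350.4 104.5] [0.571  0.1816 0.115 ]
lock_pin 0.74 [179.1 103.5] [0.5659 0.347  0.118 ]
lock_pin 0.7 [111.  176.2] [0.492  0.4184 0.118 ]
lock_pin 0.24 [374.6 245.3] [0.4261 0.1415 0.118 ]
pin_stand 0.94 [146.7 157.2] [0.4925 0.4201 0.    ]
pin_stand 0.61 [348.3 100.1] [0.5768 0.1551 0.    ]
valve_station 0.79 [325.6 147.7] [0.5137 0.1798 0.    ]
valve_station 0.2 [349.6 100.4] [0.5765 0.1534 0.    ]
bracket 3552 [578.2 185. ] [66.2 50.7] 2.2 0.11518402303883196 [0.5789 0.1858 0.1152]
plate 1720 [492.9 419.7] [40.  66.6] 4.3 0.11837855198410263 [0.4972 0.4119 0.1184]
grip 468 [493.  418.1] [19.5 20.2] 77.2 0.16677995937462056 [0.494  0.4171 0.1668]
knob 20 [447.3 175.4] [10.9  2.9] 56.9 0.12330635945079285 [0.4472 0.1754 0.1233]
```

View pics/w3.png

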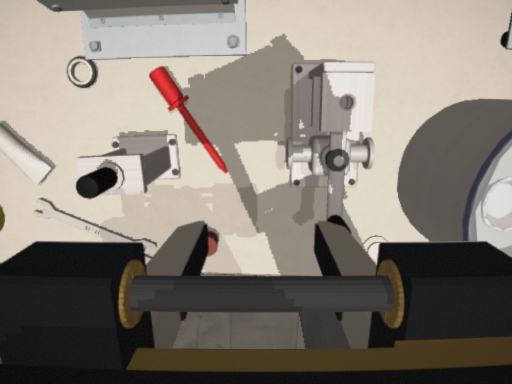

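Handle in line with the bracket: eye between the arms, knob at (340,225), bore at (348,101). Two things look like the lock pin: the black-gripped one in the stand at (95,182), and the red one lying at (165,90). I'll confirm the first in a crop while moving above it.

```bash
python3 -m inch '[{"hand":0.6,"dx":-0.7,"dy":2,"dz":0,"turn":0},{"hand":0.6,"dx":0,"dy":4,"dz":0,"turn":0},{"hand":0.6,"dx":0,"dy":4,"dz":0,"turn":0},{"hand":0.6,"dx":0,"dy":3.2,"dz":0,"turn":0},{"hand":0.6,"dx":0,"dy":2,"dz":-2,"turn":0},{"hand":0.6,"dx":0,"dy":0,"dz":-2,"turn":0},{"hand":0.6,"dx":0,"dy":0,"dz":-2,"turn":0},{"hand":0.6,"dx":0,"dy":0,"dz":0,"turn":0},{"hand":0.6,"dx":0,"dy":0,"dz":0,"turn":0}]'
python3 - <<'E'
from h import *
c,p,d=snap('scene')
cv2.imwrite('pics/s1.png',cv2.resize(p[90:290,130:350],None,fx=3,fy=3,interpolation=cv2.INTER_CUBIC)[:,:,::-1])
E
```

```text
time: 11.4
position: [0.493, 0.4191, 0.2262]
ee_rot: [[0.999, 0.037, -0.0], [0.037, -0.999, -0.0], [-0.0, 0.0, -1.0]]
force: [0.4, -0.1, 0.2]
width: 0.601
```

View pics/s1.png

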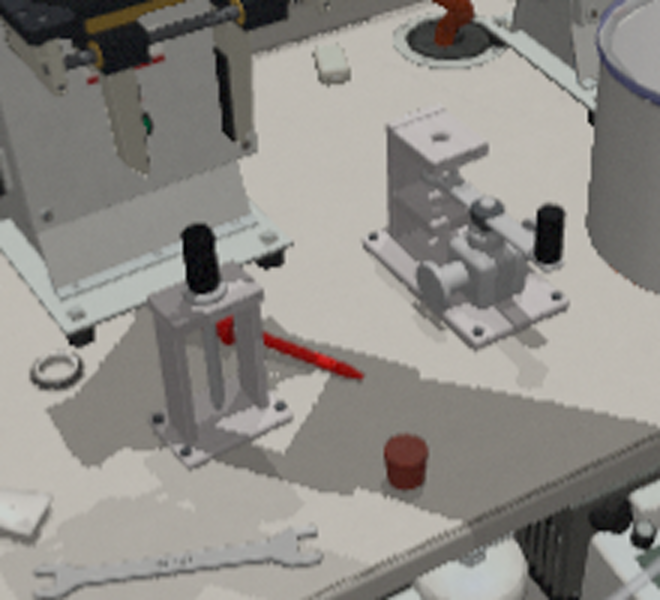

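Confirmed: the black grip and steel shank hang in the stand (200,260), the red one lies behind it, and the handle is closed. I'm grasping.

```bash
python3 -m inch '[{"hand":0.6,"dx":0,"dy":0,"dz":-3,"turn":0},{"hand":0.6,"dx":0,"dy":0,"dz":-3,"turn":0},{"hand":0.6,"dx":0,"dy":0,"dz":-2.5,"turn":0},{"hand":0.6,"dx":0,"dy":0,"dz":-1.2,"turn":0},{"hand":0.6,"dx":0,"dy":0,"dz":0,"turn":0},{"hand":0.6,"dx":0,"dy":0,"dz":0,"turn":0}]'
python3 -m inch '[{"hand":0,"dx":0,"dy":0,"dz":0,"turn":0},{"hand":0,"dx":0,"dy":0,"dz":0,"turn":0},{"hand":0,"dx":0,"dy":0,"dz":0,"turn":0},{"hand":0,"dx":0,"dy":0,"dz":0,"turn":0},{"hand":0,"dx":0,"dy":0,"dz":0,"turn":0},{"hand":0,"dx":0,"dy":0,"dz":0,"turn":0},{"hand":0,"dx":0,"dy":0,"dz":0,"turn":0}]' 35
python3 -m inch '[{"hand":0,"dx":0,"dy":0,"dz":0.5,"turn":0},{"hand":0,"dx":0,"dy":0,"dz":1,"turn":0},{"hand":0,"dx":0,"dy":0,"dz":1.5,"turn":0},{"hand":0,"dx":0,"dy":0,"dz":0,"turn":0}]'
```

```text
time: 12.05
position: [0.4935, 0.4195, 0.1305]
ee_rot: [[0.999, 0.037, 0.001], [0.037, -0.999, 0.001], [0.002, -0.001, -1.0]]
force: [0.2, -0.3, 0.9]
width: 0.6
time: 12.75
position: [0.493, 0.4193, 0.1288]
ee_rot: [[0.999, 0.037, 0.0], [0.037, -0.999, 0.0], [0.0, -0.0, -1.0]]
force: [-0.6, 0.0, 2.1]
width: 0.237
time: 13.15
position: [0.4937, 0.4198, 0.1619]
ee_rot: [[0.999, 0.037, 0.003], [0.037, -0.999, 0.002], [0.003, -0.002, -1.0]]
force: [0.6, 0.5, -0.4]
width: 0.232
```

```bash
python3 -m inch '[{"hand":0,"dx":0,"dy":0,"dz":3,"turn":0},{"hand":0,"dx":0,"dy":0,"dz":3,"turn":0},{"hand":0,"dx":0,"dy":0,"dz":3,"turn":0},{"hand":0,"dx":0,"dy":0,"dz":1.5,"turn":0},{"hand":0,"dx":0,"dy":0,"dz":0,"turn":0},{"hand":0,"dx":0,"dy":0,"dz":0,"turn":0}]'
python3 -m inch '[{"hand":0,"dx":0.5,"dy":-1.4,"dz":0,"turn":0},{"hand":0,"dx":1,"dy":-3,"dz":0,"turn":0},{"hand":0,"dx":1,"dy":-3,"dz":0,"turn":0},{"hand":0,"dx":1,"dy":-3,"dz":0,"turn":0},{"hand":0,"dx":1,"dy":-3,"dz":0,"turn":0},{"hand":0,"dx":1,"dy":-3,"dz":0,"turn":0},{"hand":0,"dx":1,"dy":-3,"dz":0,"turn":0},{"hand":0,"dx":1,"dy":-2.5,"dz":0,"turn":0},{"hand":0,"dx":0.5,"dy":-1.5,"dz":0,"turn":0},{"hand":0,"dx":0,"dy":0,"dz":0,"turn":0},{"hand":0,"dx":0,"dy":0,"dz":0,"turn":0},{"hand":0,"dx":0,"dy":0,"dz":0,"turn":0}]'
cat > chk.py <<'E'
from cloud import *
import sys
tag=sys.argv[1]; ims=[]
s=arm.read_state(); print(s['position'])
for n,b in [('scene',(60,200,210,350)),('wrist',(0,384,0,512))]:
    c,p,d=snap(n); np.savez(f'{tag}_{n}.npz',p=p,d=d,**c)
    for t,z in [('upper_bushing',.115),('pin_tip',s['position'][2]-.0108-.106)]:
        for r in nets.spot_point(t,n)[:2]: print(n,t,round(r['score'],2),np.round(r['uv'],1),at_z(c,r['uv'],z))
    im=p.copy()
    r0,r1,c0,c1=b; ims.append(cv2.resize(im[r0:r1,c0:c1],(400,400),interpolation=cv2.INTER_CUBIC))
cv2.imwrite(f'pics/{tag}.png',np.hstack(ims)[:,:,::-1])
E
python3 chk.py k1
```

```text
time: 13.75
position: [0.4928, 0.4191, 0.2623]
ee_rot: [[0.999, 0.037, -0.001], [0.037, -0.999, -0.001], [-0.001, 0.001, -1.0]]
force: [-0.3, 0.4, -1.6]
width: 0.231
time: 14.95
position: [0.5726, 0.186, 0.2633]
ee_rot: [[0.999, 0.038, -0.0], [0.038, -0.999, 0.0], [-0.0, -0.0, -1.0]]
force: [0.1, -0.3, -1.6]
width: 0.231
[0.5726 0.186  0.2633]
scene upper_bushing 0.77 [277.8 133.2] [0.5756 0.1767 0.115 ]
scene pin_tip 0.97 [279.5 124.1] [0.5635 0.1804 0.1465]
scene pin_tip 0.67 [251.9 216.2] [0.3336 0.386  0.1465]
wrist upper_bushing 0.73 [264.2 176.9] [0.5739 0.1826 0.115 ]
wrist pin_tip 0.81 [166.4 228.3] [0.5307 0.2685 0.1465]
wrist pin_tip 0.73 [260.2 186.5] [0.5723 0.1863 0.1465]
```

View pics/k1.png

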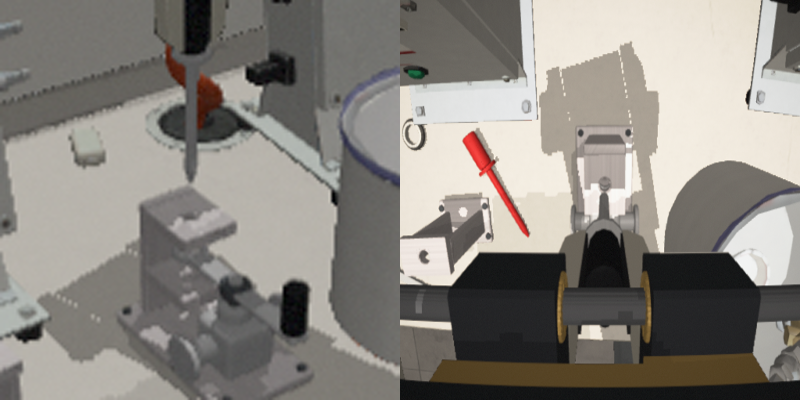

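```bash
python3 - <<'E'
from cloud import *
c,p,d=load('k1_scene.npz'); W=cloud(c,d)
m=(abs(W[...,0]-.57)<.04)&(abs(W[...,1]-.185)<.04)&(W[...,2]>.15)&(W[...,2]<.245)&(d>0)
# shank pixel centreline by row
for v in range(90,132,4):
    u=np.where(m[v])[0]
    if len(u): print(v,u.min(),u.max(),np.median(W[v,u],axis=0))
# predicted pixel centerline for shank at TCP xy
for z in (.15,.18,.21,.24): print('pred',z,proj(c,[.5726,.186,z]))
m=(W[...,0]>.53)&(W[...,0]<.63)&(W[...,1]>.14)&(W[...,1]<.23)&(abs(W[...,2]-.115)<.006)&(d>0)
r=cv2.minAreaRect((W[m][:,:2]*1000).astype(np.float32)); print('scene bracket',r)
for x in (34,100):
  for y in (-25,25):
    a=np.radians(2.5); print(x,y,proj(c,[.5734-.062*np.cos(a)+(x*np.cos(a)-y*np.sin(a))/1000,.185-.062*np.sin(a)+(x*np.sin(a)+y*np.cos(a))/1000,.115]).round(1))
w,pw,dw=load('k1_wrist.npz')
print('hole pred wrist',proj(w,[.5734,.185,.115]),'tip pred',proj(w,[.5726,.186,.1465]))
i1=cv2.resize(p[110:170,240:320],(800,600),interpolation=cv2.INTER_CUBIC)
i2=cv2.resize(pw[155:215,225:305],(800,600),interpolation=cv2.INTER_CUBIC)
cv2.imwrite('pics/k1b.png',cv2.resize(np.hstack([i1,i2]),(800,300))[:,:,::-1])
E
```

```text
90 275 278 [0.5684 0.1864 0.2296]
94 275 278 [0.5666 0.1872 0.2209]
98 275 278 [0.5675 0.1865 0.2111]
102 275 278 [0.5651 0.1874 0.2024]
106 275 278 [0.5683 0.1858 0.1916]
110 275 278 [0.5666 0.1867 0.1819]
114 275 278 [0.5677 0.1863 0.1723]
118 275 278 [0.5663 0.1859 0.1622]
122 277 277 [0.5675 0.1845 0.1512]
pred 0.15 [275.1942 121.6717]
pred 0.18 [275.2968 109.8052]
pred 0.21 [275.4039  97.4968]
pred 0.24 [275.5158  84.7198]
scene bracket ((574.8340454101562, 184.065185546875), (68.72965240478516, 52.0478630065918), 2.064955472946167)
34 -25 [291.5 136.8]
34 25 [273.3 143.8]
100 -25 [274.7 124.2]
100 25 [256.9 130.7]
hole pred wrist [261.6257 177.3414] tip pred [260.5229 186.1469]
```

View pics/k1b.png

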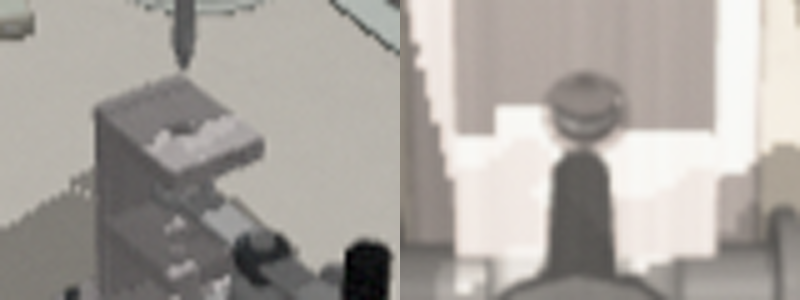

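In the wrist crop the hole centre is about (262,176) and the tip end about (261,185). In the scene crop the hole lies almost straight below the tip. The estimates agree to about 2 mm, inside the chamfer, so I'm descending and watching the forces.

```bash
python3 -m inch '[{"hand":0,"dx":0.1,"dy":-0.07,"dz":-1,"turn":0},{"hand":0,"dx":0,"dy":0,"dz":-1,"turn":0},{"hand":0,"dx":0,"dy":0,"dz":-0.8,"turn":0},{"hand":0,"dx":0,"dy":0,"dz":0,"turn":0},{"hand":0,"dx":0,"dy":0,"dz":-0.5,"turn":0},{"hand":0,"dx":0,"dy":0,"dz":0,"turn":0}]'
python3 -m inch '[{"hand":0,"dx":0,"dy":0,"dz":-0.4,"turn":0},{"hand":0,"dx":0,"dy":0,"dz":0,"turn":0}]'
python3 -m inch '[{"hand":0,"dx":0,"dy":0,"dz":-0.4,"turn":0},{"hand":0,"dx":0,"dy":0,"dz":0,"turn":0},{"hand":0,"dx":0,"dy":0,"dz":0,"turn":0}]'
```

```text
time: 15.85
position: [0.5739, 0.1845, 0.2301]
ee_rot: [[0.999, 0.037, -0.0], [0.037, -0.999, -0.0], [-0.001, 0.0, -1.0]]
force: [-0.2, 0.1, -0.6]
width: 0.232
time: 16.05
position: [0.5739, 0.1845, 0.2263]
ee_rot: [[0.999, 0.037, -0.0], [0.037, -0.999, -0.0], [-0.0, 0.0, -1.0]]
force: [-0.1, 1.1, -1.1]
width: 0.232
time: 16.35
position: [0.5739, 0.1845, 0.2226]
ee_rot: [[0.999, 0.037, -0.0], [0.037, -0.999, -0.0], [-0.0, 0.0, -1.0]]
force: [-0.4, -0.4, -0.4]
width: 0.233
```

The tip is 9 mm into the bore without contact. Continuing.

```bash
python3 -m inch '[{"hand":0,"dx":0,"dy":0,"dz":-0.4,"turn":0},{"hand":0,"dx":0,"dy":0,"dz":0,"turn":0},{"hand":0,"dx":0,"dy":0,"dz":-0.4,"turn":0},{"hand":0,"dx":0,"dy":0,"dz":0,"turn":0}]'
python3 -m inch '[{"hand":0,"dx":0,"dy":0,"dz":-0.4,"turn":0},{"hand":0,"dx":0,"dy":0,"dz":-0.4,"turn":0},{"hand":0,"dx":0,"dy":0,"dz":0,"turn":0}]'
python3 -m inch '[{"hand":0,"dx":0,"dy":0,"dz":-0.4,"turn":0},{"hand":0,"dx":0,"dy":0,"dz":-0.4,"turn":0},{"hand":0,"dx":0,"dy":0,"dz":0,"turn":0}]'
```

```text
time: 16.75
position: [0.5738, 0.1845, 0.214]
ee_rot: [[0.999, 0.037, -0.001], [0.037, -0.999, -0.0], [-0.001, 0.0, -1.0]]
force: [-0.2, 0.0, -1.8]
width: 0.232
time: 17.05
position: [0.5737, 0.1845, 0.2058]
ee_rot: [[0.999, 0.037, -0.001], [0.037, -0.999, -0.0], [-0.001, 0.0, -1.0]]
force: [-1.0, 0.0, -1.0]
width: 0.232
time: 17.35
position: [0.5738, 0.1844, 0.1978]
ee_rot: [[0.999, 0.037, -0.001], [0.037, -0.999, -0.0], [-0.001, 0.0, -1.0]]
force: [0.9, -0.6, -1.4]
width: 0.231
```

```bash
python3 -m inch '[{"hand":0,"dx":0,"dy":0,"dz":-0.5,"turn":0},{"hand":0,"dx":0,"dy":0,"dz":-0.5,"turn":0},{"hand":0,"dx":0,"dy":0,"dz":-0.5,"turn":0},{"hand":0,"dx":0,"dy":0,"dz":-0.5,"turn":0},{"hand":0,"dx":0,"dy":0,"dz":0,"turn":0}]'
python3 -m inch '[{"hand":0,"dx":0,"dy":0,"dz":-0.4,"turn":0},{"hand":0,"dx":0,"dy":0,"dz":-0.4,"turn":0},{"hand":0,"dx":0,"dy":0,"dz":0,"turn":0}]'
python3 -m inch '[{"hand":0,"dx":0,"dy":0,"dz":-0.4,"turn":0},{"hand":0,"dx":0,"dy":0,"dz":-0.4,"turn":0},{"hand":0,"dx":0,"dy":0,"dz":0,"turn":0}]'
```

```text
time: 17.85
position: [0.5737, 0.1844, 0.1777]
ee_rot: [[0.999, 0.037, -0.001], [0.037, -0.999, -0.0], [-0.001, 0.0, -1.0]]
force: [-0.2, 0.3, -0.3]
width: 0.232
time: 18.15
position: [0.5738, 0.1845, 0.17]
ee_rot: [[0.999, 0.037, -0.001], [0.037, -0.999, -0.0], [-0.001, 0.0, -1.0]]
force: [0.7, 0.1, -1.6]
width: 0.23
time: 18.45
position: [0.5737, 0.1844, 0.1619]
ee_rot: [[0.999, 0.037, -0.001], [0.037, -0.999, -0.0], [-0.001, 0.0, -1.0]]
force: [0.7, -0.6, -2.3]
width: 0.231
```

```bash
python3 -m inch '[{"hand":0,"dx":0,"dy":0,"dz":-0.5,"turn":0},{"hand":0,"dx":0,"dy":0,"dz":-0.5,"turn":0},{"hand":0,"dx":0,"dy":0,"dz":-0.5,"turn":0},{"hand":0,"dx":0,"dy":0,"dz":-0.4,"turn":0},{"hand":0,"dx":0,"dy":0,"dz":-0.2,"turn":0},{"hand":0,"dx":0,"dy":0,"dz":0,"turn":0},{"hand":0,"dx":0,"dy":0,"dz":0,"turn":0},{"hand":0,"dx":0,"dy":0,"dz":0,"turn":0}]'
python3 - <<'E'
from cloud import *
c,p,d=snap('scene')
for r in nets.spot_point('pin_tip','scene')[:2]: print(r['score'],r['uv'])
for x,t in [((.5737,.1845,.024),'tip'),((.5737,.1845,.115),'hole'),((.5737,.1845,.130),'collar')]: print(t,proj(c,x))
W=cloud(c,d)
for v in range(105,142):
    u=277; print(v,W[v,u].round(4),p[v,u],end=' | ' if v%3 else '\n')
cv2.imwrite('pics/f.png',cv2.resize(p[95:195,235:335],(600,600),interpolation=cv2.INTER_CUBIC)[:,:,::-1])
E
```

```text
time: 19.25
position: [0.5741, 0.1845, 0.1419]
ee_rot: [[0.999, 0.037, 0.0], [0.037, -0.999, 0.0], [0.0, -0.0, -1.0]]
force: [0.1, 0.3, -1.3]
width: 0.23
0.58 [254.2, 216.6]
tip [275.0886 166.7765]
hole [275.3764 134.5773]
collar [275.4273 128.9399]
105 [ 0.854  -0.0008  0.0039] [70 49 44]
106 [0.8484 0.0027 0.0042] [63 58 58] | 107 [0.5806 0.1765 0.1803] [67 64 63] | 108 [0.574  0.1807 0.1822] [41 41 40]
109 [0.5711 0.1826 0.1817] [18 21 20] | 110 [0.5685 0.1842 0.1809] [12 11 14] | 111 [0.5652 0.1863 0.1807] [17 11 20]
112 [0.5645 0.1867 0.1787] [20 21 20] | 113 [0.563  0.1877 0.1772] [20 16 18] | 114 [0.562  0.1883 0.1755] [19 11 18]
115 [0.5626 0.1879 0.1725] [ 8 10 10] | 116 [0.562  0.1883 0.1704] [11 12 11] | 117 [0.5615 0.1886 0.1683] [16 16 20]
118 [0.5605 0.1892 0.1665] [14 12 12] | 119 [0.5617 0.1884 0.1631] [15 16 19] | 120 [0.5617 0.1884 0.1606] [16 17 20]
121 [0.5654 0.1859 0.1553] [17 17 17] | 122 [0.5621 0.188  0.1552] [14 14 16] | 123 [0.5612 0.1885 0.1532] [16 13 13]
124 [0.5612 0.1885 0.1506] [13 14 16] | 125 [0.5611 0.1886 0.1482] [1 0 1] | 126 [0.5649 0.1861 0.1428] [14 11 17]
127 [0.563  0.1873 0.1416] [12 15 17] | 128 [0.5631 0.1872 0.1389] [13 14 17] | 129 [0.5604 0.1889 0.1383] [86 85 85]
130 [0.5585 0.1901 0.1371] [101 101 100] | 131 [0.5594 0.1895 0.1338] [93 92 93] | 132 [0.57   0.1826 0.1232] [89 90 90]
133 [0.5689 0.1833 0.1214] [91 91 90] | 134 [0.5704 0.1823 0.1176] [91 93 91] | 135 [0.568  0.1838 0.1167] [92 91 91]
136 [0.5673 0.1842 0.1146] [94 94 92] | 137 [0.5648 0.1858 0.1138] [103 100 101] | 138 [0.5585 0.1899 0.116 ] [155 151 150]
139 [0.5567 0.191  0.1147] [171 166 165] | 140 [0.5527 0.1935 0.1151] [170 166 165] | 141 [0.5489 0.196  0.1154] [170 165 164]
```

View pics/f.png

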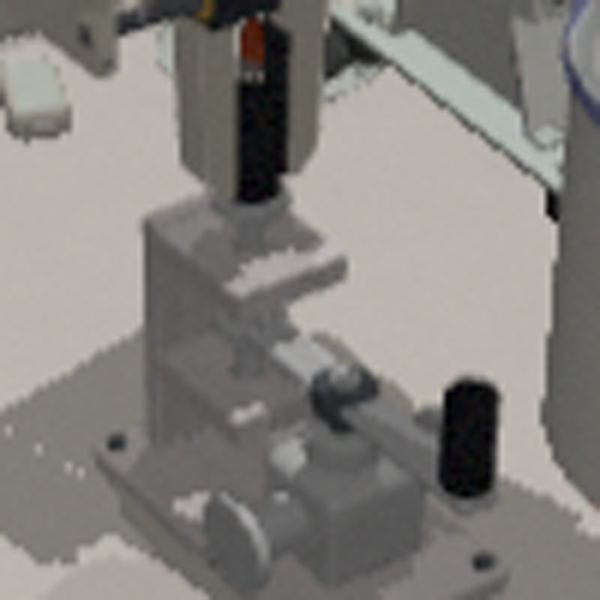

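The shank is visible going through the upper arm and down into the lower arm (245,350), with the handle closed. The collar's underside is at about z 0.131, a gap of about 16 mm. I'm trimming by 1 mm and settling.

```bash
python3 -m inch '[{"hand":0,"dx":0,"dy":0,"dz":-0.1,"turn":0},{"hand":0,"dx":0,"dy":0,"dz":0,"turn":0},{"hand":0,"dx":0,"dy":0,"dz":0,"turn":0},{"hand":0,"dx":0,"dy":0,"dz":0,"turn":0}]'
python3 - <<'E'
from rig import arm
s=arm.read_state(); print(s['time'],s['position'],s['force'],s['width']); print(arm.sign_off())
E
```

```text
time: 19.75
position: [0.574, 0.1845, 0.1407]
ee_rot: [[0.999, 0.037, 0.0], [0.037, -0.999, -0.0], [0.0, 0.0, -1.0]]
force: [0.1, -0.0, -1.0]
width: 0.23
19.75 [0.5739634  0.18450426 0.1406551 ] [ 0.14877514 -0.01177366 -1.04894292] 0.23013161796090045
the job is handed in; nothing more can be done
None
```

The vent valve is locked out and I handed the job in at 19.75 s. I first turned the handle to its closed stop. Then I threaded the black-gripped pin through the upper bushing, the eye and the lower bushing, and I finished still holding it.

**Last checks**
- **Handle:** it met the stop with a 24 N jump where the geometry predicted. Later pictures show it in line with the bracket.
- **Pin:** it went in with no noticeable contact. Wrist force was about 1 N at the end, just the pin's weight.
- **Collar gap:** it works out at about 15 mm from the gripper height. The last picture's depth, taken before a final 1 mm trim, puts it within about 1 mm of that.
- **Pin tip:** it works out at z ≈ 24 mm, 21 mm below the lower bushing. I could not confirm this directly, because the point network did not see the tip behind the bracket. The picture does show the shank entering the lower arm.

**Disagreements**
- The cameras differed by 2–4 mm in x on absolute positions, so I used offsets relative to the pin.
- The red look-alike pin stood upright in the first pictures and was lying on the bench in later ones. The arm was never near it, and I left it where it lay.
- My first move calls were refused over their row format, and nothing moved.

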